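# Close a sprung wooden press mould on its guide dowels and hold it shut

## Task

One guide dowel of the wooden press mould is missing: take the loose dowel that fits the empty bore in the lower half and stand it in there, fully home. Then set the upper half over both guide dowels and press it down against the sprung ejector until the two halves meet face to face, and finish while still holding the mould pressed shut; do not let go. Leave the thicker dowel, the mallet, the chisel and the stack of discs where they are.

Things in the scene. Friction and masses are not known exactly. Their poses are not given: they have to be found in the camera images.
- lower: Lower mould half: brown wooden block fixed to the bench, 90 (x) x 170 (y) x 40 mm high; origin at the centre of its underside, z up. On its top face: at y = -50 mm a fixed upright guide dowel, 16 mm in diameter, 40 mm tall, tip tapered; at y = +50 mm an empty blind bore, 17.2 mm in diameter, 30 mm deep; in the middle a 36 mm aluminium ejector disc.
- bore (a point): Centre of the mouth of the empty bore, in the top face of the lower half, 40 mm above the bench.
- ejector (a joint): Sprung ejector disc of the lower half: 0 = up (6 mm above the face), 0.006 m = pressed flush. Its spring pushes up with 5 N at 0, 11 N at 0.006, so it keeps the upper half (weight 2.2 to 3.6 N) 6 mm off the face unless that is pushed down with about 9 N or more.
- upper_mid (a point): Upper mould half, loose on the bench: brown plate 70 (x) x 140 (y) x 24 mm, with 18 mm through holes at y = +50 and -50 mm; on its middle a pale grip block 26 (x) x 50 (y) x 44 mm tall, 68 mm in all. This point: its centre, 34 mm above the underside; z up. Fits either way round. Closed, its underside lies on the lower half's top face, this point 74 mm above the bench.
- dowel_mid (a point): Loose guide dowel that fits: pale wood, 16 mm in diameter, 70 mm long, ends tapered, upright in a hole of a fixed dark wooden stand (50 x 50 x 25 mm high), foot 5 mm above the bench. This point: its centre, 35 mm above its foot; z along its axis. Fully home in the bore, its centre is 45 mm above the bench and 40 mm of it stands above the face.
- fat_mid (a point): A second loose dowel, too thick for the bore: pale wood, 22 mm in diameter, 70 mm long, upright in a like stand; to be left there. This point is its centre, 35 mm above its foot.
- mallet: Wooden mallet lying on the bench, head 65 x 110 x 60 mm high, handle 170 mm long to +y; leave it. Origin under the head's centre.
- chisel: Chisel lying on the bench, about 210 mm long along y, 24 mm high; leave it. Origin near its middle, on the bench.
- discs: Stack of thin plywood discs, 110 mm in diameter, 30 mm high; leave it. Origin at the centre of its underside.
Mind the look-alikes: they are no part of the job. What is shaped like the lower but pink, purple or red is not meant.

How it is judged:
By the outcome, as a careful person would: the job done as asked, in the order asked, and still so for the second after the job is handed in, while the arm keeps its last pose, push and grip.
It also fails if it takes over 64 s, if anything falls off the work surface, if the arm or the gripper's body presses on something with over 40 N, if the wrist force passes 120 N, or if a joint passes its speed limit or range.

## Robot

A 6-joint arm with a two-finger parallel gripper is mounted at the origin on the work surface. World frame = base frame: x ahead of the robot, y to its left, z up, the work surface at z = 0. Lengths are in m, angles in rad, forces in N, time in s.
With the tool pointing down it reaches from about 0.375 to 0.75 m from the base axis. Payload 9 kg.
Tool frame: the origin (TCP) lies midway between the tips of the shut fingers; the grasp point (between the pads) lies 19 mm behind it; z points along the fingers, x is the direction in which the jaws open and shut, and the axes are right-handed (so a half turn about z gives the same grasp; the last joint's range is limited). The gripper opens to 85 mm and grips with 20 to 120 N. Pads are 22 mm wide; open, the fingers measure 114 mm over their backs; the gripper's body (76 mm by 85 mm) begins 54 mm behind the grasp point. The pads swing forward as they close: fully open they stand 13 mm farther back than shut.
Start: joints at [1.013, 0.104, 0.097, 1.564, 0, 1.353], TCP at [0.2, 0.566, 0.231] pointing down, gripper open.
Joint ranges: [-2.99, 2.99], [-0.84, 1.86], [-1.1, 1.16], [-1.84, 2.11], [-1.51, 1.56], [-3.14, 3.14]. Speed limits (rad/s): [2.22, 2.22, 2.57, 3.14, 3.14, 3.14].

## Interface

Orientations are given as a unit quaternion [w, x, y, z].
In Python, from rig import r, viewer, spotter gives the robot as it stands. The module is installed in compiled form; this text tells all that it offers. Calls block until the motion is done:
- r.move_ptp(position, orientation): joint-space move of the TCP to a pose.
- r.move_straight(position, attitude=None, speed=0.15, threshold=None): straight line of the TCP; attitude=None keeps the orientation; speed is the mean speed in m/s. With threshold (N) it stops when the force on the tool has changed by that much, and returns True; else False.
- r.move_j(angles): joint-space move.
- r.let_go() and r.clamp(f_grip=None): open the fingers fully, or close them until they stop; f_grip is the grip in N (None keeps the last).
- r.pause(seconds).
- r.solve_ik(position, orientation): joint angles nearest the present ones, or None.
- r.read_state(): the state.
- viewer.get_image(name): name is "scene" or "top"; returns a dict with "img" (384x512x3 uint8, blue, green, red), "fovy" (degrees; the focal length in pixels is half the picture's height over the tangent of half this angle, whatever the lens; pixels are square), "cx", "cy" (the principal point, pixels), "rvec" (rotation vector, rad) and "tvec" (3), from world to camera coordinates, as OpenCV has them. Camera axes: x right, y down, z forward; pixel columns grow to the right and rows downward; lengths in m; the calibration is good to about 2 mm. A picture is of the moment at which its call begins. There is no depth.
A pose or a line that the arm cannot do raises r.PlanningError and nothing moves.
- r.job_done(): hands the job in, once; it reports no verdict.
Trained networks look in the newest picture that a camera, given by its name, has taken for a name from the list of things; names that differ only in an ending like _2 or _b are one class to them, and where a whole thing is asked for, a point or a joint stands for the part that bears it (a point fixed in the world has none). Each returns a list of dicts, best first, with "score" (0 to 1); they miss things now and then, are a little off and sometimes report something else, mostly with a low value. They report only what shows in the picture. A call takes as long as a camera call. They do not tell look-alikes from the thing itself.
- spotter.silhouettes(camera, target): "region" (384x512 bool, what is visible of it) and "box" ([centre column, centre row, width, height] in pixels, round what is visible of it).
The state is a dict: "time_s": time; "q": joint angles; "dq": joint speeds; "joint_efforts": joint torques, N m; "position": TCP position; "tcp_rot": TCP orientation; "contact_force": force on the tool from outside, world axes, zero at the start; "ft_torque": the same for the moment, N m; "gripper_width": finger opening in m.
Only numpy, scipy, OpenCV 4.12 (cv2) and the standard library are available. Lean on these libraries where they do the work, as an engineer would, in place of code of your own. Each camera call takes 0.05 s, during which the arm holds its last target.

## Working session

There is one attempt and no reset: what is moved stays moved. The work goes in short steps, each a Python script; the robot and the scene stay as the last script left them, time stands still between calls to the robot, and variables do not carry over. Pictures are saved under pics/ and viewed, and the job is handed in when it is done.

```bash
mkdir -p pics; python3 - <<'E'
from rig import r, viewer, spotter
import cv2,numpy as np
for n in("scene","top"):
    d=viewer.get_image(n); cv2.imwrite(f"pics/{n}0.png",d["img"])
    print(n,d["fovy"],d["cx"],d["cy"],d["rvec"],d["tvec"])
    for t in("lower","bore","upper_mid","dowel_mid","fat_mid"):
        for s in spotter.silhouettes(n,t): print(t,round(s["score"],2),np.round(s["box"],1),s["region"].sum())
s=r.read_state();print(s)
E
```

```text
scene 57.86836628963778 251.11925106674764 184.468996118056 [ 2.12432585  1.16283561 -0.44616318] [-0.24691336 -0.24766499  1.21133741]
lower 0.72 [107.4 171.9  71.2  55.2] 2193
lower 0.59 [278.8 134.1  54.2  45.2] 1497
lower 0.58 [208.1 174.6  69.2  54.2] 1955
bore 0.94 [208.8 176.2  68.9  55.6] 1978
bore 0.8 [270.9 214.4  66.1  67.1] 2504
bore 0.65 [278.4 137.4  50.6  41.9] 1444
bore 0.61 [109.2 173.3  72.5  53. ] 2086
upper_mid 0.67 [153.3 261.4  64.6  35.4] 2134
dowel_mid 0.51 [327.9 146.2   5.5  14.1] 77
fat_mid 0.71 [353.8 179.6   9.   20.5] 150
top 52.972041809600974 256.77340169265 193.01069274318033 [ 2.21692837 -1.98851176  0.19844503] [-0.037847    0.4895045   1.20645418]
lower 0.92 [343.7 302.6  58.   34.5] 1711
lower 0.77 [262.9 181.3  52.2  34.8] 1527
lower 0.67 [277.4 246.2  52.2  30.7] 1465
lower 0.59 [187.5 249.8  59.2  41.1] 1652
bore 0.93 [186.  250.   60.8  37.7] 1583
bore 0.92 [343.9 302.9  59.6  35.8] 1671
bore 0.82 [275.2 244.3  52.9  36.1] 1521
bore 0.8 [265.7 184.2  52.2  34.7] 1411
upper_mid 0.7 [353.2 199.4  46.9  40.9] 860
fat_mid 0.74 [261.7 181.8  55.8  37.2] 1461
fat_mid 0.65 [190.4 161.3   8.7   9.6] 49
fat_mid 0.59 [275.4 124.4  84.1  23. ] 1169
{'time_s': 0.6, 'q': array([ 1.01331237e+00,  1.04085458e-01,  9.72752592e-02,  1.56389586e+00,
       -2.20470423e-05,  1.35308983e+00]), 'dq': array([ 9.49606032e-04,  2.90748125e-04,  2.63343968e-05,  3.34538407e-04,
       -1.84099860e-03, -8.10311758e-04]), 'joint_efforts': array([-1.62488694e-03, -5.56489706e+01,  5.03558493e+01,  1.13873284e-03,
       -4.54555602e-04, -1.98154657e-05]), 'position': array([0.19997952, 0.56571617, 0.23132558]), 'tcp_rot': array([-7.32201016e-06,  8.16479416e-01,  5.77374541e-01,  4.58804157e-05]), 'contact_force': array([ 0.40498181, -0.4371077 ,  0.33422529]), 'ft_torque': array([-0.02129621,  0.02425782,  0.01388159]), 'gripper_width': 0.08502570303159727}
```

View pics/scene0.png

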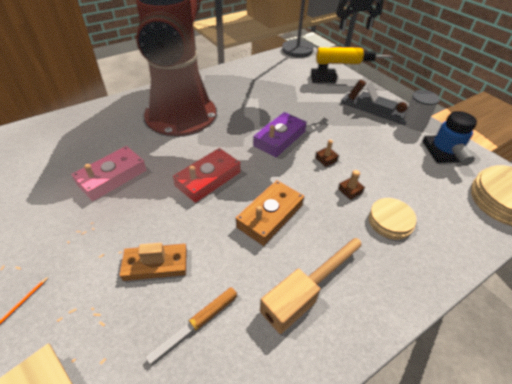

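View pics/top0.png

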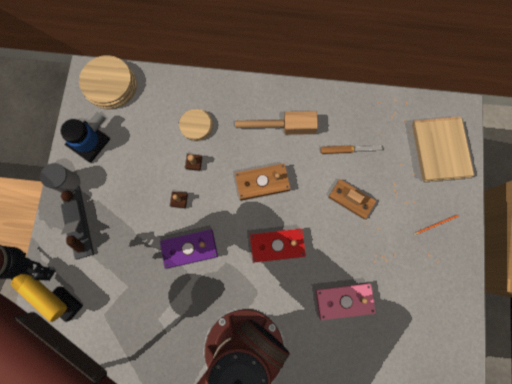

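The brown lower half is at scene (270,213) and top (263,181). The pink, red and purple blocks are look-alikes. The upper half is at scene (153,262) and top (353,199). Two dowel stands could hold the dowel: scene (327,152) / top (179,199), and scene (351,184) / top (194,161). I'll enlarge them to compare thickness.

```bash
cat > h.py <<'E'
import cv2,numpy as np
from rig import r, viewer, spotter
def cam(d):
    f=192/np.tan(np.radians(d["fovy"])/2)
    K=np.array([[f,0,d["cx"]],[0,f,d["cy"]],[0,0,1.]])
    return K,np.array(d["rvec"],float).reshape(3),np.array(d["tvec"],float).reshape(3)
def proj(d,P):
    K,rv,t=cam(d); return cv2.projectPoints(np.array(P,float).reshape(-1,1,3),rv,t,K,None)[0].reshape(-1,2)
def ray(d,uv,z):
    K,rv,t=cam(d);R=cv2.Rodrigues(rv)[0]
    c=-R.T@t; v=R.T@np.linalg.solve(K,[uv[0],uv[1],1]); return c+v*(z-c[2])/v[2]
def crop(d,c,w,k,fn,pts=None):
    x0,y0=int(c[0]-w),int(c[1]-w*.75); x0=max(x0,0);y0=max(y0,0)
    im=d["img"][y0:y0+int(1.5*w),x0:x0+2*w]; im=cv2.resize(im,None,fx=k,fy=k,interpolation=cv2.INTER_CUBIC)
    if pts is not None:
        for p in pts: cv2.circle(im,(int((p[0]-x0+.5)*k),int((p[1]-y0+.5)*k)),2,(0,255,0),-1)
    cv2.imwrite(fn,im)
    return im
E
python3 - <<'E'
from h import *
S=viewer.get_image("scene");T=viewer.get_image("top")
a=crop(S,(340,167),40,9,"pics/c1.png");b=crop(T,(187,180),40,9,"pics/c2.png")
cv2.imwrite("pics/c12.png",cv2.resize(np.vstack([a,b]),(533,600)))
a=crop(S,(270,213),48,8,"pics/c3.png");b=crop(T,(263,181),48,8,"pics/c4.png")
for n,uv in dict(lower=(263,181),upper=(353,199),d1=(179,199),d2=(194,161)).items(): print(n,ray(T,uv,.03))
for n,uv in dict(lower=(270,213),upper=(153,262),d1=(327,152),d2=(351,184)).items(): print(n,ray(S,uv,.03))
E
```

```text
lower [ 5.37871487e-01 -2.21909842e-04  3.00000000e-02]
upper [ 0.50906124 -0.3019327   0.03      ]
d1 [0.44709514 0.26963782 0.03      ]
d2 [0.58188934 0.23880019 0.03      ]
lower [ 0.55150914 -0.00836772  0.03      ]
upper [ 0.52770013 -0.307701    0.03      ]
d1 [0.45049833 0.27112724 0.03      ]
d2 [0.58595303 0.23726045 0.03      ]
```

View pics/c12.png

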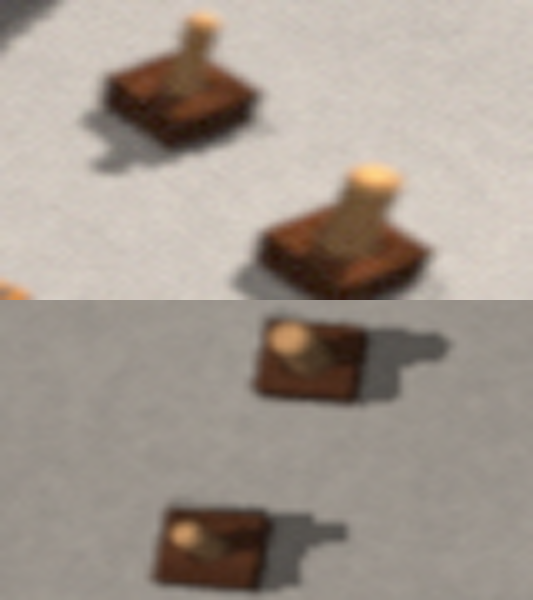

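View pics/c3.png

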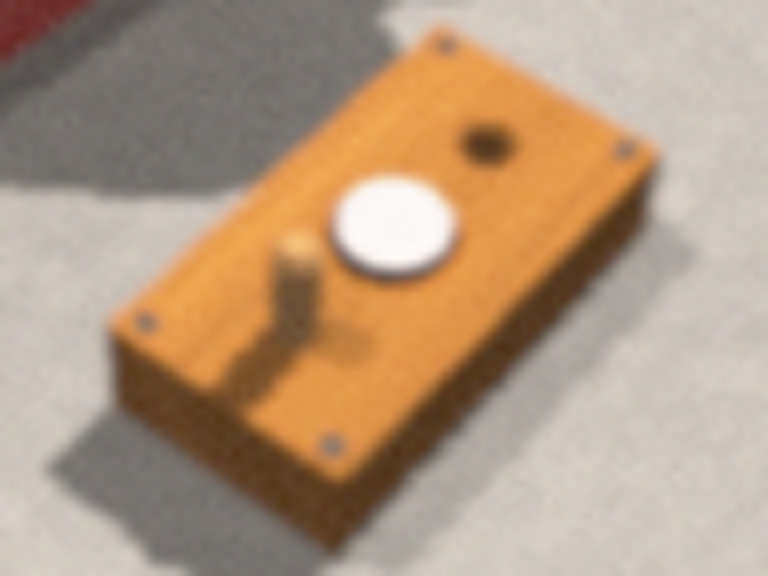

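View pics/c4.png

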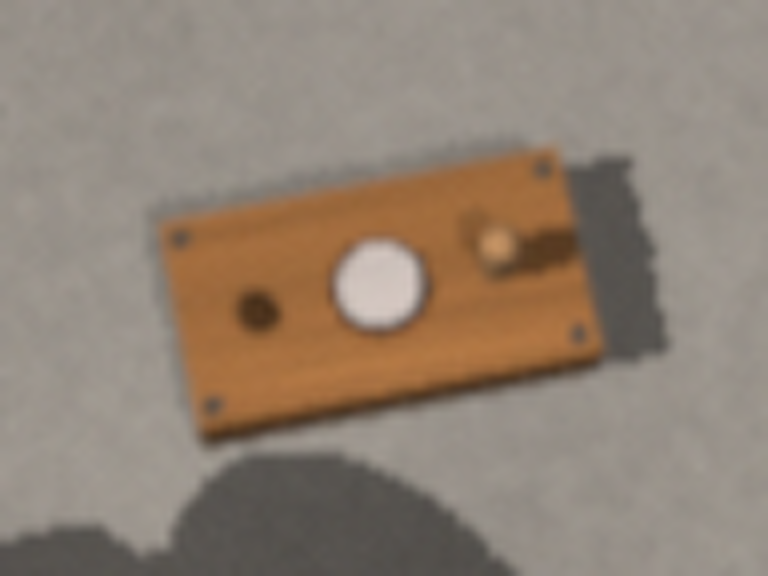

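The stand at scene (327,152) / top (179,199) holds the thinner dowel (about 5 px against 8 px wide), so that is the one to take. The brown block shows the empty bore at crop c3 (487,145), the ejector in the middle and the fixed dowel. Next I'll look at the upper half closely and fit the poses.

```bash
python3 - <<'E'
from h import *
S=viewer.get_image("scene");T=viewer.get_image("top")
crop(S,(153,262),40,9,"pics/u1.png");crop(T,(353,199),40,9,"pics/u2.png")
a=crop(S,(328,150),16,20,"pics/d1.png");b=crop(T,(179,198),16,20,"pics/d2.png")
cv2.imwrite("pics/d12.png",np.hstack([cv2.resize(a,(400,300)),cv2.resize(b,(400,300))]))
E
```

```text
(no output)
```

View pics/u1.png

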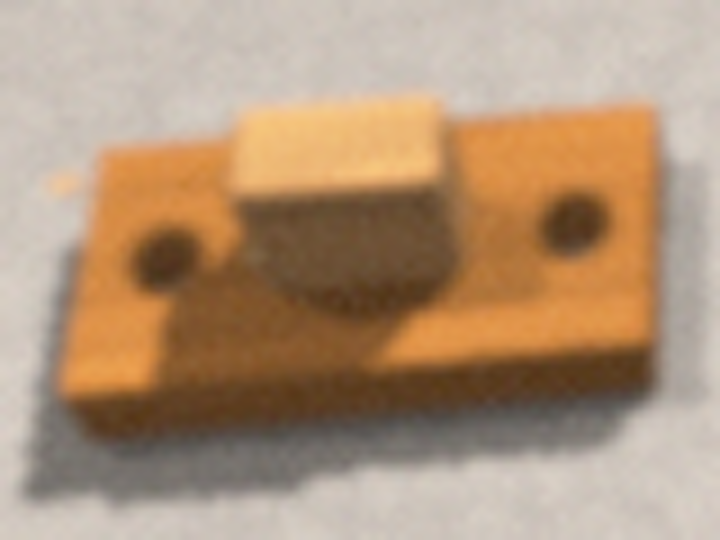

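View pics/u2.png

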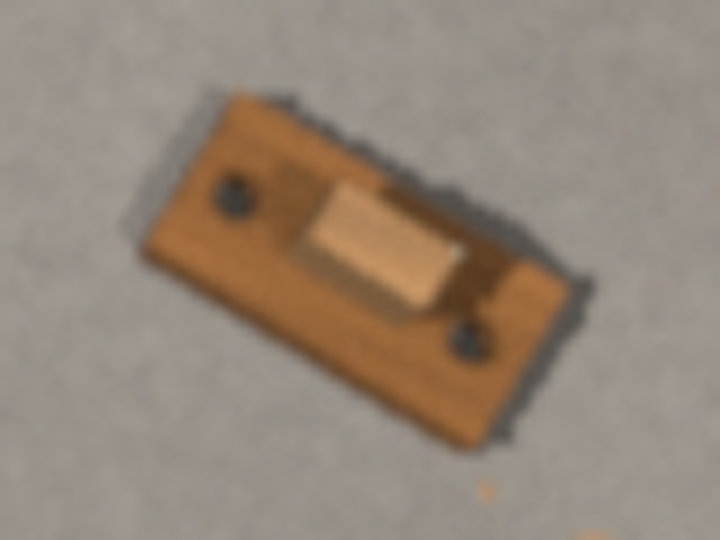

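View pics/d12.png

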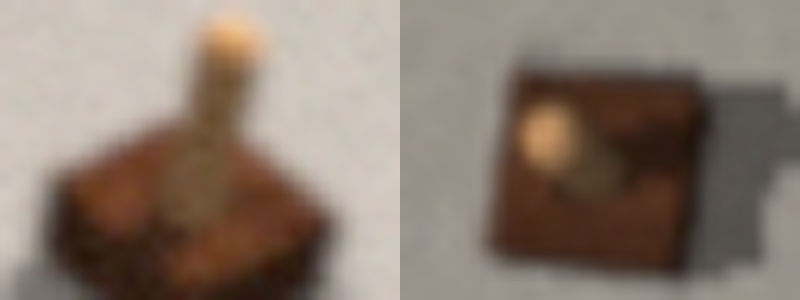

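```bash
cat > fit.py <<'E'
from h import *
from scipy.optimize import least_squares
def px(p,x0,y0,k): p=np.array(p,float); return p/k-.5+[x0,y0]
S=viewer.get_image("scene");T=viewer.get_image("top")
def pose(M,p):
    c,s=np.cos(p[2]),np.sin(p[2]); M=np.array(M)
    return np.c_[p[0]+c*M[:,0]-s*M[:,1],p[1]+s*M[:,0]+c*M[:,1],M[:,2]]
def fit(M,us,ut,p0,name):
    f=lambda p,a=1,b=1: np.r_[(proj(S,pose(M,p))-us).ravel()*a,(proj(T,pose(M,p))-ut).ravel()*b]
    for a,b in((1,1),(1,0),(0,1)):
        s=least_squares(f,p0,args=(a,b)); print(name,np.round(s.x,4),"rms",np.sqrt(np.mean(s.fun**2)))
    s=least_squares(f,p0); print(np.round(s.fun.reshape(-1,2),1).tolist()); return s.x
E
python3 - <<'E'
from fit import *
# lower: model corners order assigned: +y end is bore
M=[(-.045,.085,.04),(.045,.085,.04),(.045,-.085,.04),(-.045,-.085,.04),(0,0,.046),(0,.05,.04),(0,-.05,.08)]
us=px([(443,25),(660,150),(345,480),(112,322),(395,222),(487,145),(300,240)],222,177,8)
ut=px([(203,432),(160,225),(557,150),(604,350),(379,284),(257,311),(500,240)],215,145,8)
fit(M,us,ut,[.54,0,0],"lower")
M=[(.035,-.07,.024),(-.035,-.07,.024),(-.035,.07,.024),(.035,.07,.024),(.013,-.025,.068),(-.013,-.025,.068),(-.013,.025,.068),(.013,.025,.068),(0,-.05,.024),(0,.05,.024)]
us=px([(65,395),(100,150),(660,105),(655,350),(232,195),(243,112),(440,100),(445,182),(167,258),(575,222)],113,232,9)
ut=px([(575,285),(478,445),(145,250),(237,93),(463,250),(425,312),(308,235),(343,180),(470,340),(235,195)],313,169,9)
fit(M,us,ut,[.51,-.3,-.5],"upper")
for n,p,q in(("dowel",(330.1,140.5),(174.3,196.3)),):
    print(ray(S,p,.075),ray(T,q,.075))
    f=lambda X:np.r_[proj(S,X)[0]-p,proj(T,X)[0]-q]
    print(least_squares(f,[.45,.27,.07]).x)
E
```

```text
lower [0.5384 0.0027 0.309 ] rms 0.44641775757409086
lower [0.5397 0.002  0.3079] rms 0.20337832827252986
lower [0.5368 0.0033 0.3095] rms 0.19761799897566787
[[-0.4, -0.8], [0.4, -0.6], [-0.3, -0.5], [-0.4, -0.3], [0.1, -0.6], [0.0, -0.6], [0.1, 0.0], [-0.3, -0.4], [-0.1, -0.5], [0.2, -1.0], [0.2, -0.2], [0.3, -0.4], [0.7, -0.4], [0.5, -0.4]]
upper [ 0.5152 -0.3015 -0.4605] rms 0.6923196400936602
upper [ 0.5168 -0.3022 -0.4674] rms 0.33675333046797395
upper [ 0.5127 -0.2999 -0.4485] rms 0.20676860958538815
[[-0.0, -0.4], [0.5, -0.5], [-0.2, -0.8], [-0.1, -1.5], [-0.6, -0.0], [-0.5, -1.0], [1.0, -1.6], [-0.3, -0.6], [0.1, -0.1], [0.1, -0.1], [-0.2, -0.2], [0.2, -0.3], [0.4, -1.2], [0.7, -1.0], [0.7, -0.6], [0.9, -0.8], [0.3, -0.5], [0.4, -1.1], [1.0, -0.8], [0.9, -0.6]]
[0.45225362 0.2709412  0.075     ] [0.44658961 0.27548727 0.075     ]
[0.44749476 0.27677007 0.06929384]
```

```bash
cat >> h.py <<'E'
def qd(a): return [0,np.cos(a/2),np.sin(a/2),0]
def st(m=""):
    s=r.read_state(); print(m,"t",round(s["time_s"],2),"p",np.round(s["position"],4),"F",np.round(s["contact_force"],1),"M",np.round(s["ft_torque"],2),"w",round(s["gripper_width"],4)); return s
YAW=.309
E
python3 - <<'E'
from h import *
for p in((.4494,.2732,.043),(.523,.05,.2),(.515,-.30,.05),(.538,.003,.1)):
  for a in(YAW,YAW-np.pi,-.46,-.46-np.pi,-.46+np.pi): 
    q=r.solve_ik(p,qd(a)); print(p,round(a,2),None if q is None else np.round(q,2))
r.move_ptp([.4494,.2732,.13],qd(YAW)); st()
r.move_straight([.4494,.2732,.043],threshold=6,speed=.12); st()
E
```

```text
(0.4494, 0.2732, 0.043) 0.31 [ 0.3  -0.07 -0.42  1.22  0.    1.56]
(0.4494, 0.2732, 0.043) -2.83 [ 0.3  -0.07 -0.42  1.22  0.   -1.58]
(0.4494, 0.2732, 0.043) -0.46 [ 0.3  -0.07 -0.42  1.22  0.    2.33]
(0.4494, 0.2732, 0.043) -3.6 [ 0.3  -0.07 -0.42  1.22  0.   -0.81]
(0.4494, 0.2732, 0.043) 2.68 [ 0.3  -0.07 -0.42  1.22  0.   -0.81]
(0.523, 0.05, 0.2) 0.31 [-0.15 -0.13 -0.19  1.51  0.    1.11]
(0.523, 0.05, 0.2) -2.83 [-0.15 -0.13 -0.19  1.51  0.   -2.03]
(0.523, 0.05, 0.2) -0.46 [-0.15 -0.13 -0.19  1.51  0.    1.88]
(0.523, 0.05, 0.2) -3.6 [-0.15 -0.13 -0.19  1.51  0.   -1.26]
(0.523, 0.05, 0.2) 2.68 [-0.15 -0.13 -0.19  1.51  0.   -1.26]
(0.515, -0.3, 0.05) 0.31 [-0.75  0.14 -0.2   1.24  0.    0.52]
(0.515, -0.3, 0.05) -2.83 [-0.75  0.14 -0.2   1.24  0.   -2.63]
(0.515, -0.3, 0.05) -0.46 [-0.75  0.14 -0.2   1.24  0.    1.28]
(0.515, -0.3, 0.05) -3.6 [-0.75  0.14 -0.2   1.24  0.   -1.86]
(0.515, -0.3, 0.05) 2.68 [-0.75  0.14 -0.2   1.24  0.   -1.86]
(0.538, 0.003, 0.1) 0.31 [-0.24 -0.07 -0.31  1.32  0.    1.02]
(0.538, 0.003, 0.1) -2.83 [-0.24 -0.07 -0.31  1.32  0.   -2.12]
(0.538, 0.003, 0.1) -0.46 [-0.24 -0.07 -0.31  1.32  0.    1.79]
(0.538, 0.003, 0.1) -3.6 [-0.24 -0.07 -0.31  1.32  0.   -1.35]
(0.538, 0.003, 0.1) 2.68 [-0.24 -0.07 -0.31  1.32  0.   -1.35]
 t 2.38 p [0.4493 0.274  0.1304] F [-0.5  0.7  0.1] M [0.03 0.01 0.03] w 0.0852
 t 3.25 p [0.4499 0.2734 0.0438] F [-0.  -0.2  0.5] M [-0.04 -0.01 -0.01] w 0.0853
```

```bash
python3 - <<'E'
from h import *
r.clamp(f_grip=30); st("clamped")
r.move_straight([.4494,.2732,.16],speed=.15); st("up")
S=viewer.get_image("scene");T=viewer.get_image("top")
a=crop(S,proj(S,(.4494,.2732,.15))[0],32,12,"pics/g1.png");b=crop(T,proj(T,(.4494,.2732,.15))[0],32,12,"pics/g2.png")
cv2.imwrite("pics/g12.png",np.hstack([cv2.resize(a,(400,300)),cv2.resize(b,(400,300))]))
E
```

```text
clamped t 3.89 p [0.4495 0.2732 0.0432] F [-1.1 -0.2  1.9] M [-0.09  0.2  -0.04] w 0.0147
up t 4.83 p [0.4489 0.273  0.1589] F [ 0.7  0.3 -0. ] M [-0.03 -0.04 -0.  ] w 0.0151
```

View pics/g12.png

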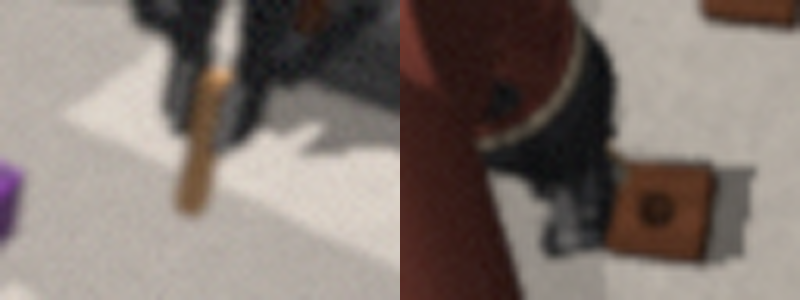

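```bash
python3 - <<'E'
from h import *
b=np.array([.5232,.0503])
r.move_straight([*b,.16],speed=.2); r.move_straight([*b,.098],speed=.12); st("over")
S=viewer.get_image("scene");T=viewer.get_image("top")
p=r.read_state()["position"]
ax=[(p[0],p[1],p[2]-.038+h) for h in(0,.02,.035,.07)]
for d,n in((S,"s"),(T,"t")):
    u=proj(d,(*b,.06))[0]
    a=crop(d,u,40,9,"pics/x.png"); bb=crop(d,u,40,9,"pics/x.png",list(proj(d,ax))+[proj(d,(*b,.04))[0]])
    print(n,np.floor(u-[40,30]),np.round(proj(d,ax),1).tolist(),proj(d,(*b,.04)))
    cv2.imwrite(f"pics/o{n}.png",np.vstack([cv2.resize(a,(533,300)),cv2.resize(bb,(533,300))]) if 0 else np.hstack([cv2.resize(a,(400,300)),cv2.resize(bb,(400,300))]))
E
```

```text
over t 6.92 p [0.5234 0.0504 0.0986] F [ 1.  -0.7 -0.9] M [-0.03 -0.02  0.05] w 0.0148
s [243. 158.] [[283.3, 188.6], [283.9, 183.2], [284.5, 178.9], [285.7, 168.7]] [[282.40123928 194.03191717]]
t [207. 151.] [[247.2, 181.3], [247.0, 179.8], [246.9, 178.7], [246.5, 176.0]] [[247.37127351 182.98278174]]
```

View pics/os.png

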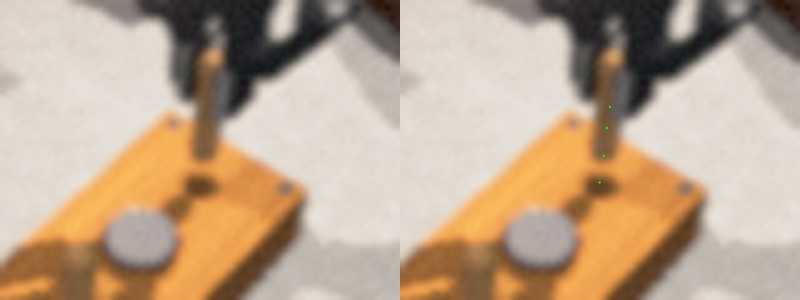

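View pics/ot.png

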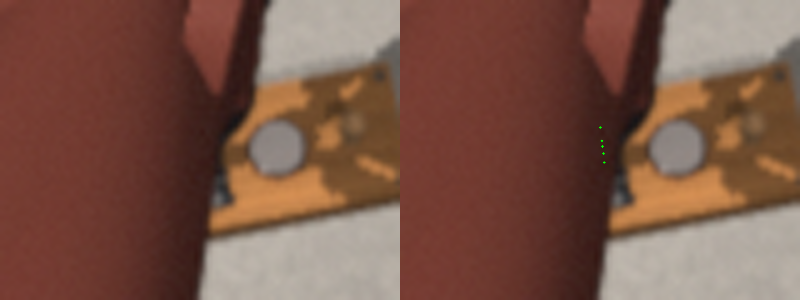

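```bash
python3 - <<'E'
from h import *
S=viewer.get_image("scene")
acc=np.mean([viewer.get_image("scene")["img"].astype(float) for _ in range(6)],0)
S["img"]=acc.astype(np.uint8)
p=st()["position"];b=(.5232,.0503)
# model outlines: foot circle r6-8, bore circle, axis
th=np.linspace(0,2*np.pi,17)
foot=[(p[0]+.008*np.cos(t),p[1]+.008*np.sin(t),p[2]-.038+.003) for t in th]
bore=[(b[0]+.0086*np.cos(t),b[1]+.0086*np.sin(t),.04) for t in th]
a=crop(S,(283,184),16,25,"pics/z1.png"); 
a2=crop(S,(283,184),16,25,"pics/z2.png",list(proj(S,foot))+list(proj(S,bore)))
cv2.imwrite("pics/z1.png",np.vstack([a,a2])[:, :].copy() if 0 else np.hstack([cv2.resize(a,(400,300)),cv2.resize(a2,(400,300))]))
E
```

```text
t 7.37 p [0.5233 0.0503 0.0982] F [ 0.2 -0.8  0.3] M [ 0.05 -0.02 -0.02] w 0.0145
```

View pics/z1.png

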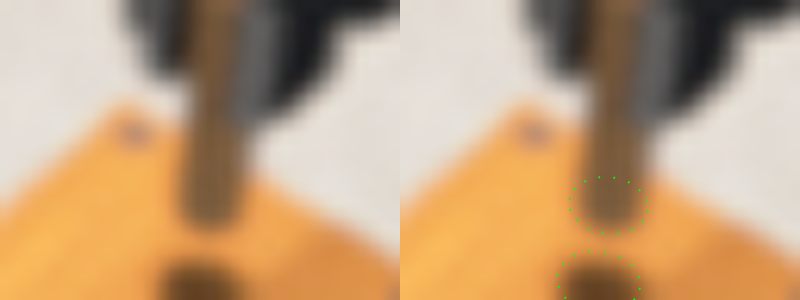

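View pics/z2.png

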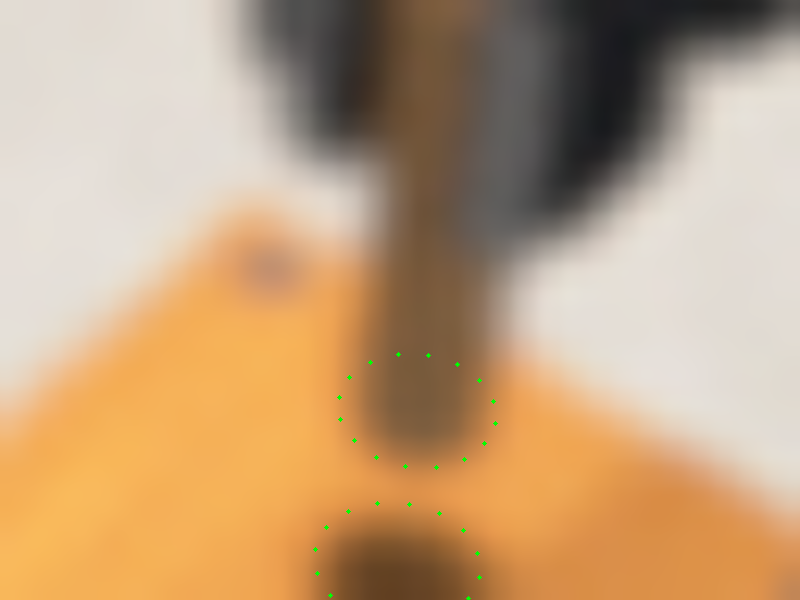

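```bash
python3 - <<'E'
from h import *
S=viewer.get_image("scene"); print(ray(S,(282.4,194.6),.04))
c=np.array([.5245,.0497])
r.move_straight([*c,.088],speed=.05); st("pre")
print(r.move_straight([*c,.066],speed=.03,threshold=5)); st("probe")
E
```

```text
[0.52480214 0.0491052  0.04      ]
pre t 7.77 p [0.524  0.0498 0.0873] F [-0.3 -0.6 -0.1] M [ 0.   -0.01 -0.  ] w 0.0152
False
probe t 8.65 p [0.5245 0.0497 0.0661] F [-0.5 -0.6  0.3] M [-0.1   0.12 -0.02] w 0.0152
```

```bash
python3 - <<'E'
from h import *
c=np.array([.5245,.0497])
print(r.move_straight([*c,.0455],speed=.03,threshold=10)); st("home?")
S=viewer.get_image("scene");
crop(S,(275,200),40,9,"pics/h1.png")
E
```

```text
True
home? t 9.24 p [0.5247 0.0497 0.048 ] F [-0.4  0.7  5.4] M [0.04 0.06 0.01] w 0.015
```

View pics/h1.png

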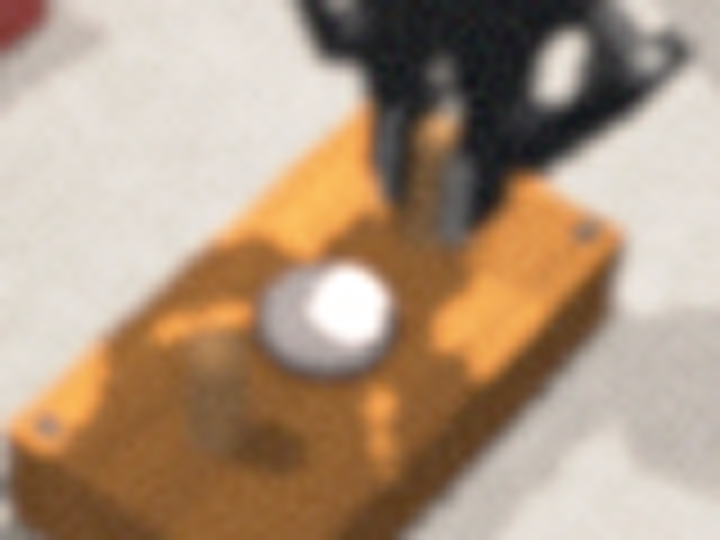

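```bash
python3 - <<'E'
from h import *
c=np.array([.5245,.0497])
print(r.move_straight([*c,.0462],speed=.02,threshold=12)); st("press")
r.let_go(); st("open")
r.move_straight([*c,.16],speed=.2)
u=[.5162,-.3018]
r.move_ptp([*u,.15],qd(-.46)); st("above upper")
S=viewer.get_image("scene");T=viewer.get_image("top")
a=crop(S,(275,200),44,8,"pics/x.png");b=crop(T,(263,181),44,8,"pics/x.png")
cv2.imwrite("pics/k1.png",np.hstack([cv2.resize(a,(400,300)),cv2.resize(b,(400,300))]))
a=crop(S,(153,250),44,8,"pics/x.png");b=crop(T,(353,199),44,8,"pics/x.png")
cv2.imwrite("pics/k2.png",np.hstack([cv2.resize(a,(400,300)),cv2.resize(b,(400,300))]))
E
```

```text
False
press t 9.54 p [0.5252 0.0496 0.0479] F [-6.2 -0.1 16.9] M [-0.11  1.46 -0.04] w 0.0151
open t 10.22 p [0.5245 0.0497 0.0461] F [-0.2  0.3  0.1] M [-0.02  0.01 -0.01] w 0.0857
above upper t 12.27 p [ 0.5165 -0.3006  0.1499] F [ 1.3  1.  -0.8] M [-0.01  0.06 -0.  ] w 0.0857
```

View pics/k1.png

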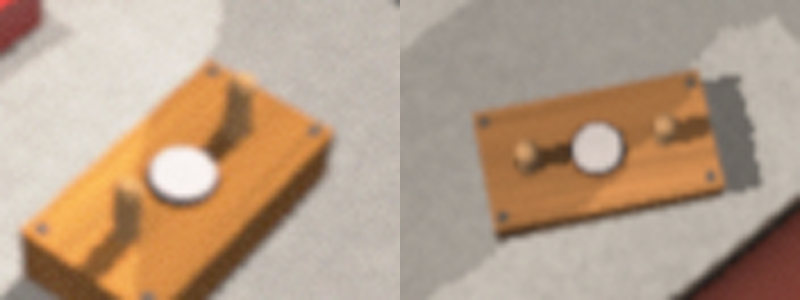

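View pics/k2.png

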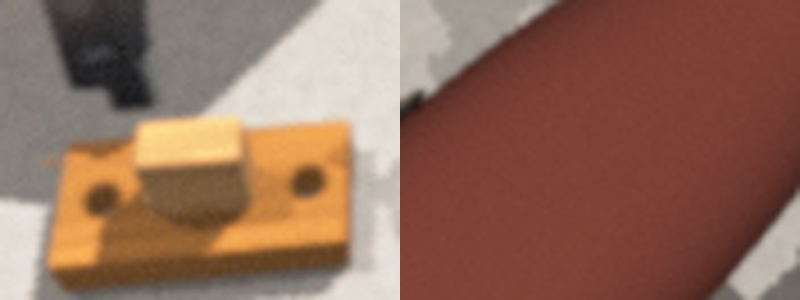

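The new dowel stands upright at the same height as the fixed one, and it took 17 N without moving further down. Now I'll grip the upper half.

```bash
python3 - <<'E'
from h import *
u=[.5162,-.3018]
print(r.move_straight([*u,.032],speed=.12,threshold=8)); st("down")
r.clamp(f_grip=100); st("clamp")
r.move_straight([*u,.10],speed=.12); st("up")
S=viewer.get_image("scene");crop(S,(155,245),44,8,"pics/l1.png")
E
```

```text
False
down t 13.5 p [ 0.5167 -0.3022  0.033 ] F [-0.4 -0.4  0.9] M [-0.04 -0.02 -0.01] w 0.0855
clamp t 14.08 p [ 0.5163 -0.302   0.0324] F [-1.2  0.4  3.6] M [ 0.1   0.14 -0.05] w 0.0247
up t 14.8 p [ 0.5158 -0.3014  0.099 ] F [-0.  -0.9 -4.4] M [ 0.09 -0.01  0.04] w 0.0249
```

View pics/l1.png

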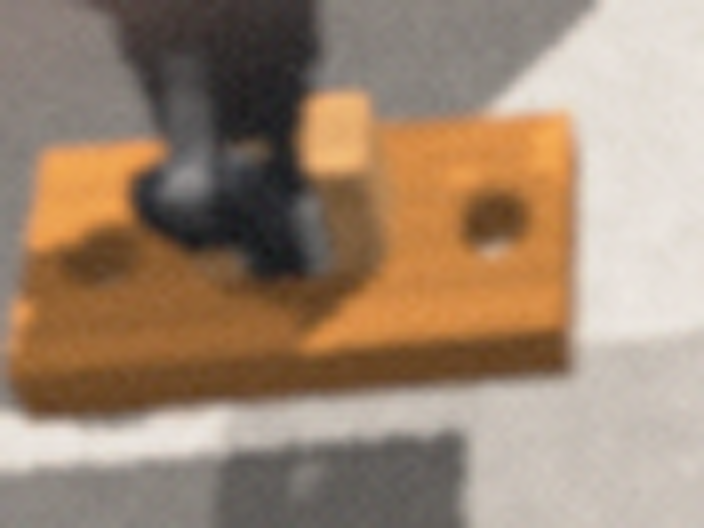

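```bash
cat > fit2.py <<'E'
from fit import *
def fitS(M,us,p0,dz):
    M=np.array(M)+[0,0,dz]
    s=least_squares(lambda p:(proj(S,pose(M,p))-us).ravel(),p0); print(np.round(s.x,4),np.round(s.fun.reshape(-1,2),1).tolist()); return s.x
E
python3 - <<'E'
from fit2 import *
p=st()["position"];dz=p[2]-.0324
M=[(.035,-.07,.024),(-.035,-.07,.024),(-.035,.07,.024),(.035,.07,.024),(0,-.05,.024),(0,.05,.024)]
us=px([(17,362),(42,150),(570,112),(567,332),(100,256),(495,218)],111,212,8)
x=fitS(M,us,[.516,-.30,-.46],dz)
x1=fitS(np.array(M)[4:],us[4:],[.516,-.30,-.46],dz)
g=pose(M,x)
for nm,X in(("fit",x),("holes",x1),("tcp",[p[0],p[1],-.46])):crop(S,(155,245),44,8,f"pics/m_{nm}.png",proj(S,pose(np.array(M)+[0,0,dz],X)))
a=-.46; e=x[:2]-p[:2]; print("off jaw",e@[np.cos(a),np.sin(a)],"pad",e@[-np.sin(a),np.cos(a)])
e=x1[:2]-p[:2]; print("off jaw",e@[np.cos(a),np.sin(a)],"pad",e@[-np.sin(a),np.cos(a)])
E
```

```text
t 14.95 p [ 0.5156 -0.3013  0.0987] F [-0.9  0.1 -3.7] M [ 0.   -0.04  0.01] w 0.0249
[ 0.5149 -0.3017 -0.4663] [[-1.5, 1.3], [0.8, -0.1], [0.4, -0.3], [-0.2, -0.7], [0.8, -0.6], [-0.2, 0.3]]
[ 0.5151 -0.3023 -0.4413] [[0.4, 0.1], [-0.5, -0.0]]
off jaw -0.00045863651089780193 pad -0.0006903280151628347
off jaw -4.227933471035187e-05 pad -0.00116266612546818
```

View pics/m_tcp.png

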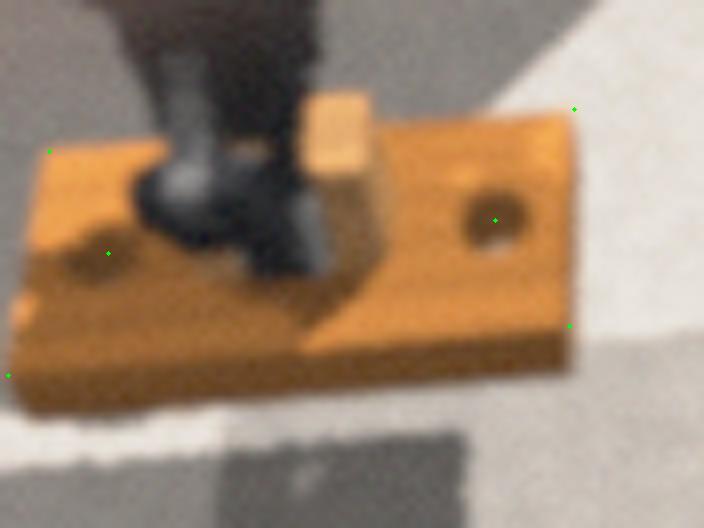

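View pics/m_fit.png

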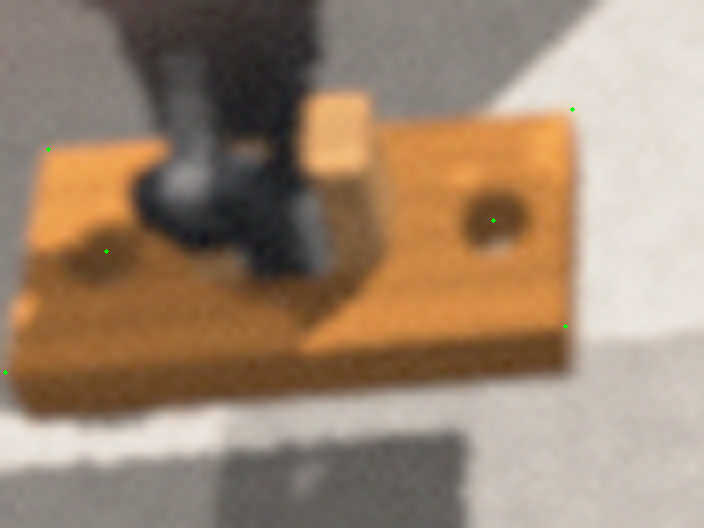

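```bash
python3 - <<'E'
from h import *
c=[.5397,.0025]
r.move_straight([.5158,-.3014,.16],speed=.2)
r.move_ptp([*c,.16],qd(.3085)); st("over")
r.move_straight([*c,.1225],speed=.1); st("near")
ims=[viewer.get_image("scene") for _ in range(3)]
S=ims[0];S["img"]=np.mean([i["img"].astype(float) for i in ims],0).astype(np.uint8)
crop(S,(272,195),48,8,"pics/n1.png")
T=viewer.get_image("top");crop(T,(263,181),48,8,"pics/n2.png")
E
```

```text
over t 16.57 p [0.5398 0.0015 0.1596] F [ 1.   0.1 -3.1] M [-0.03  0.03  0.02] w 0.0245
near t 17.09 p [0.5395 0.0022 0.1224] F [-0.1  0.1 -3. ] M [-0.04 -0.02 -0.01] w 0.0247
```

View pics/n1.png

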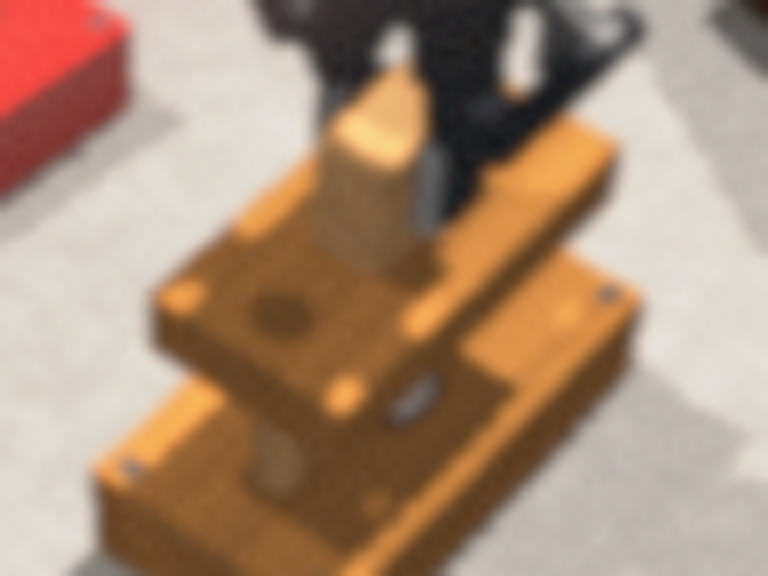

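View pics/n2.png

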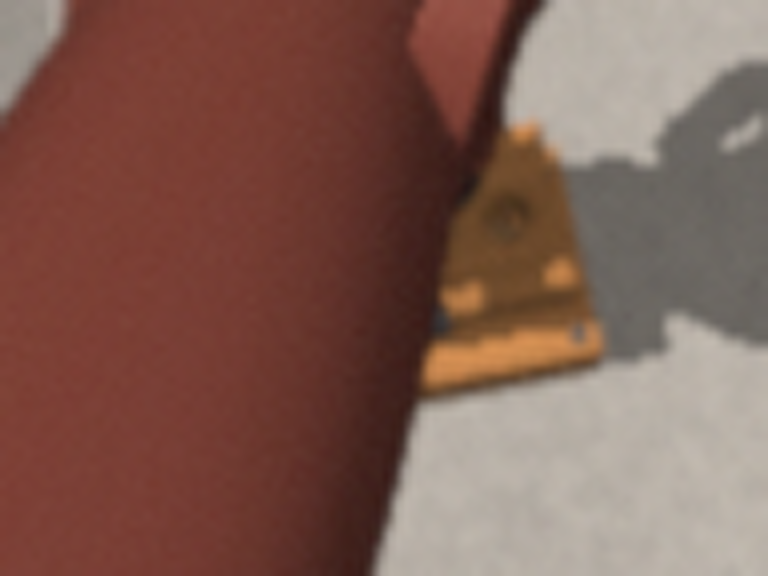

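```bash
python3 - <<'E'
from h import *
c=[.5397,.0025]
print(r.move_straight([*c,.098],speed=.03,threshold=6)); st("probe")
E
```

```text
False
probe t 18.26 p [0.5398 0.0025 0.0982] F [-0.5 -1.  -3.2] M [-0.03  0.02  0.05] w 0.0248
```

```bash
python3 - <<'E'
from h import *
c=[.5397,.0025]
print(r.move_straight([*c,.080],speed=.03,threshold=8)); st("a")
print(r.move_straight([*c,.0735],speed=.02,threshold=15)); s=st("b")
E
```

```text
False
a t 19.01 p [0.5398 0.0025 0.0801] F [ 0.2 -0.1 -2.7] M [ 0.03  0.04 -0.05] w 0.025
False
b t 19.48 p [0.5402 0.0024 0.0743] F [-2.2  0.3  4.6] M [0.05 0.41 0.02] w 0.0247
```

```bash
python3 - <<'E'
from h import *
c=[.5397,.0025]
for z in(.0725,.0715,.0705):
    print(z,r.move_straight([*c,z],speed=.01,threshold=18)); s=st(); 
r.pause(.3); st("settled")
S=viewer.get_image("scene");crop(S,(272,195),48,8,"pics/q1.png")
E
```

```text
0.0725 False
 t 19.73 p [0.5402 0.0024 0.0734] F [-1.7  0.1  5.7] M [ 0.11  0.47 -0.03] w 0.0245
0.0715 False
 t 19.98 p [0.5402 0.0023 0.0725] F [-1.9  0.7  7. ] M [ 0.1   0.57 -0.08] w 0.025
0.0705 False
 t 20.23 p [0.5403 0.0023 0.0724] F [-6.7  0.6 14.5] M [ 0.18  1.28 -0.  ] w 0.025
settled t 20.53 p [0.5402 0.0023 0.0723] F [-7.   1.1 15.1] M [ 0.21  1.34 -0.03] w 0.0251
```

View pics/q1.png

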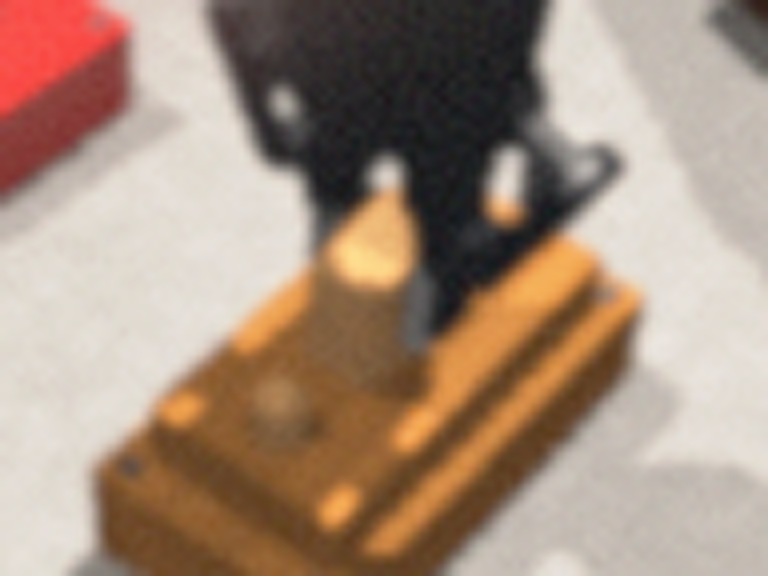

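```bash
python3 - <<'E'
from h import *
r.move_straight([.5393,.0025,.0698],speed=.01,threshold=18); st()
r.pause(1.0); s=st("held"); print(s["tcp_rot"],qd(.3085))
S=viewer.get_image("scene"); cv2.imwrite("pics/fin.png",S["img"])
E
```

```text
t 20.83 p [0.5402 0.0023 0.0723] F [-6.9  0.9 19. ] M [ 0.27  1.55 -0.04] w 0.0245
held t 21.83 p [0.5402 0.0023 0.0723] F [-7.   1.3 19.2] M [ 0.28  1.54 -0.07] w 0.0248
[5.12666423e-04 9.88117439e-01 1.53695619e-01 1.14904205e-03] [0, np.float64(0.9881270379596233), np.float64(0.1536390472931314), 0]
```

View pics/fin.png

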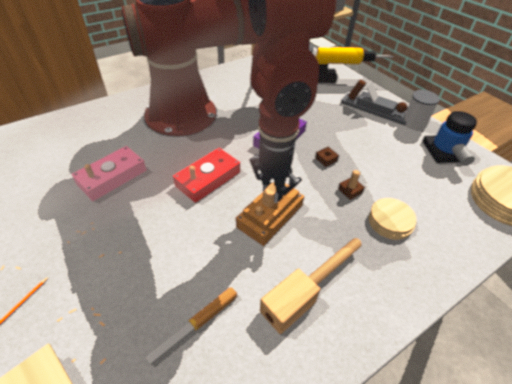

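The mould is shut at scene (270,212). The thick dowel is still in its stand at (351,185), and the mallet, chisel and discs have not moved.

```bash
python3 - <<'E'
from h import *
r.job_done(); st()
E
```

```text
the job is handed in; nothing more can be done
the job is handed in; nothing more can be done
```

The job is handed in at about 22 s of the 64 s allowed, with the arm still gripping the upper half and pressing the mould shut; no verdict was reported.

- **Dowel:** I put the thinner loose dowel in the empty bore of the brown lower half. It stopped at the height calculated for fully home and took 17 N without going further. In both pictures it stood upright beside the fixed dowel, at about the same height.
- **Upper half:** It went over both guide dowels on the first try. I then pressed it down against the ejector until it met a hard stop.
- **Last checks:**
  - The tool height read 72.3 mm, against 72.4 mm expected for the halves meeting face to face.
  - It held steady for 1 s at about 19 N downward, with a 7 N sideways load that a small sideways correction did not remove.
  - The tool was tilted by only about 2 mrad.
  - The last picture shows the thicker dowel, mallet, chisel and disc stack where they were.
- **Disagreement:** The two cameras placed the lower half about 3 mm apart in x. The scene camera matched the robot, so I relied on it, and the way both parts went in without side force bore it out.

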